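# Stack a toy railway lantern in its assembly jig

### The job

The maple body of a toy railway lantern already stands in the pocket of the wooden assembly jig. Lay the dark walnut spacer flat on top of the body inside the pocket, centred and square with the pocket walls, and then set the yellow roof disc centred on the spacer with its chimney upward. The pale spacer, the green roof and the finished green-roofed sample belong to another job; leave the body standing in the pocket and the finished stack free.

Things in the scene. Friction and masses are not known exactly. Their poses are not given: they have to be found in the camera images.
- jig: Fixed wooden jig: plywood base 116 x 116 x 12 mm with an open-topped pocket, 68 x 68 mm inside, walls 12 mm thick, their tops 78 mm above the bench. The +y and -y walls are closed; the +x and -x walls have a central gap 46 mm wide from top to base for fingers, so a part gripped along the jig's x axis can be lowered in. Origin: pocket centre at bench level, z up. Turned up to 25 degrees.
- lantern_body: Square maple block with a round amber window on each side, 58 x 58 mm, 40 mm tall, standing loose in the pocket on the 12 mm base, so its flat top is 52 mm above the bench. Origin: centre of its underside, z up.
- walnut_spacer: Dark brown square plate, 54 x 54 mm, 16 mm thick, about 45 g, lying flat on the bench at any turn; any side may face any pocket wall. Origin: centre of its underside, x and y square to its sides, z up. On the body its underside is 52 mm above the bench. A pale plate of the same size is a bystander.
- yellow_roof: Yellow round disc, diameter 54 mm, 12 mm thick, with a chimney on top to grip: an upright cylinder of diameter 24 mm, 30 mm tall (42 mm overall); about 55 g; stands chimney up on the bench. Origin: centre of the disc's underside, z up. On the spacer its underside is 68 mm above the bench. A green one of the same shape is a bystander.
Mind the look-alikes: they are no part of the job. There is more than one size of the walnut_spacer; the job needs the largest.

How it is judged:
By the outcome, as a careful person would: the job done as asked, in the order asked, and still so for the second after the job is handed in, with the robot touching nothing.
It also fails if it takes over 58 s, if anything falls off the work surface, if the arm or the gripper's body presses on something with over 40 N, if the wrist force passes 120 N, or if a joint passes its speed limit or range.

### The arm

A 6-joint arm with a two-finger parallel gripper is mounted at the origin on the work surface. World frame = base frame: x ahead of the robot, y to its left, z up, the work surface at z = 0. Lengths are in m, angles in rad, forces in N, time in s.
With the tool pointing down it reaches from about 0.275 to 0.825 m from the base axis. Payload 4.9 kg.
Tool frame: the origin (TCP) lies midway between the tips of the shut fingers; the grasp point (between the pads) lies 19 mm behind it; z points along the fingers, x is the direction in which the jaws open and shut, and the axes are right-handed (so a half turn about z gives the same grasp; the last joint's range is limited). The gripper opens to 85 mm and grips with 20 to 120 N. Pads are 22 mm wide; open, the fingers measure 114 mm over their backs; the gripper's body (76 mm by 85 mm) begins 54 mm behind the grasp point. The pads swing forward as they close: fully open they stand 13 mm farther back than shut.
Start: joints at [1.118, 0.326, -0.193, 1.052, 0, 1.437], TCP at [0.172, 0.522, 0.231] pointing down, gripper open.
Joint ranges: [-2.65, 2.65], [-0.97, 1.79], [-1.3, 1.35], [-1.93, 2.1], [-1.47, 1.37], [-3.14, 3.14]. Speed limits (rad/s): [2.57, 2.57, 3.14, 3.14, 3.14, 3.14].

### API

Orientations are given as a unit quaternion [w, x, y, z].
In Python, from rig import ctrl, imaging gives the robot as it stands. Calls block until the motion is done:
- ctrl.goto(position, orientation): joint-space move of the TCP to a pose.
- ctrl.movel(position, velocity=0.15, orientation=None): straight line of the TCP; orientation=None keeps the orientation; velocity is the mean speed in m/s.
- ctrl.movej(angles): joint-space move.
- ctrl.set_gripper(opening, force=None): finger opening in m; force is the grip in N (None keeps the last); returns when the fingers have stopped.
- ctrl.wait(seconds).
- ctrl.ik(position, orientation): joint angles nearest the present ones, or None.
- imaging.camera(name): name is "side" or "top"; returns the picture (420x560x3 uint8, red, green, blue); there is no depth.
- imaging.camera_model(name): a dict with "intrinsics" (3x3 intrinsics, pixels), "rvec" (rotation vector, rad) and "tvec" (3), from world to camera coordinates, as OpenCV has them. Camera axes: x right, y down, z forward; pixel columns grow to the right and rows downward; lengths in m; the calibration is good to about 2 mm. A picture is of the moment at which its call begins. camera_model takes no time and is no camera call.
A pose or a line that the arm cannot do raises ctrl.Unreachable and nothing moves.
- ctrl.close_job(): hands the job in, once; it reports no verdict.
Readings, each from a call of its own:
- ctrl.current_time(): time.
- ctrl.current_joint_pos(): joint angles.
- ctrl.current_joint_velocities(): joint speeds.
- ctrl.current_joint_torque(): joint torques, N m.
- ctrl.current_tool_pos(): TCP position.
- ctrl.current_tcp_rot(): TCP orientation.
- ctrl.current_ft_force(): force on the tool from outside, world axes, zero at the start.
- ctrl.current_moment(): the same for the moment, N m.
- ctrl.current_width(): finger opening in m.
Only numpy, scipy, OpenCV 4.12 (cv2) and the standard library are available. Lean on these libraries where they do the work, as an engineer would, in place of code of your own. Each camera call takes 0.05 s, during which the arm holds its last target.

## Working session

There is one attempt and no reset: what is moved stays moved. The work goes in short steps, each a Python script; the robot and the scene stay as the last script left them, time stands still between calls to the robot, and variables do not carry over. Pictures are saved under pics/ and viewed, and the job is handed in when it is done.

```bash
ls; mkdir -p pics; python3 - <<'E'
from rig import ctrl, imaging
import cv2
for n in("top","side"):
    im=imaging.camera(n); cv2.imwrite(f"pics/{n}0.png",im[:,:,::-1]); m=imaging.camera_model(n)
    R=cv2.Rodrigues(m["rvec"])[0]; print(n,m["intrinsics"],(-R.T@m["tvec"].reshape(3)),R)
print(ctrl.current_time(),ctrl.current_tcp_rot())
E
```

```text
pics
top [[414.70058505   0.         276.81418892]
 [  0.         414.70058505 210.66535711]
 [  0.           0.           1.        ]] [0.34946719 0.03346641 0.93024702] [[ 0.00846841 -0.99996024  0.00279353]
 [-0.98352938 -0.00883361 -0.18053234]
 [ 0.18054984 -0.0012187  -0.98356508]]
side [[528.25685512   0.         292.21451072]
 [  0.         528.25685512 215.92926363]
 [  0.           0.           1.        ]] [ 0.21980594 -0.68567837  0.54657234] [[ 0.94413183 -0.32908289  0.01787584]
 [-0.16822604 -0.52785875 -0.83250534]
 [ 0.28339918  0.78298761 -0.55372856]]
0.1 [ 3.62956468e-04  8.10399276e-01  5.85877483e-01 -6.75079545e-04]
```

View pics/top0.png

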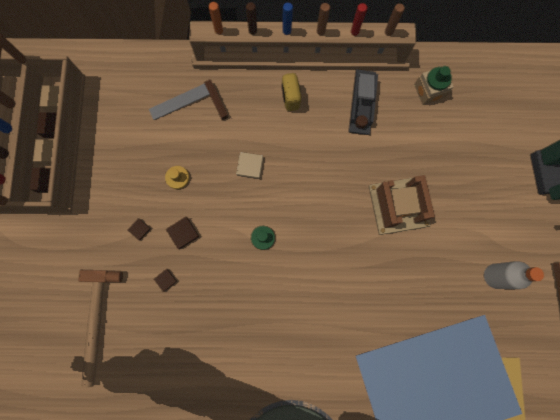

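View pics/side0.png

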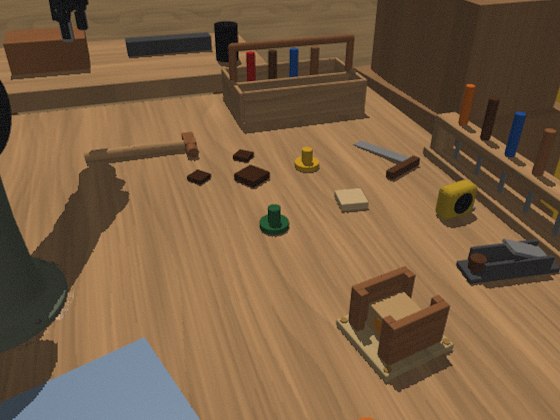

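The top view shows the large walnut plate at (182,233) with two small ones at (139,230) and (166,281). The yellow roof is at (177,178) and the jig with its body at (403,205). Next I'll zoom in and measure.

```bash
python3 - <<'E'
import cv2,numpy as np
t=cv2.imread("pics/top0.png"); s=cv2.imread("pics/side0.png")
def c(im,x,y,w,h,k): return cv2.resize(im[y:y+h,x:x+w],(w*k,h*k),interpolation=cv2.INTER_CUBIC)
a=c(t,150,160,65,95,6);b=c(t,360,165,85,75,4)
d=c(s,225,140,100,55,4);e=c(s,330,260,130,120,4)
A=np.zeros((600,790,3),np.uint8)
A[:570,:390]=a; A[:300,400:740]=b; A[320:540,390:790]=np.clip(d*2.0,0,255).astype(np.uint8)
cv2.imwrite("pics/z1.png",np.clip(A*1.5,0,255).astype(np.uint8))
cv2.imwrite("pics/z2.png",e)
E
```

```text
(no output)
```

View pics/z1.png

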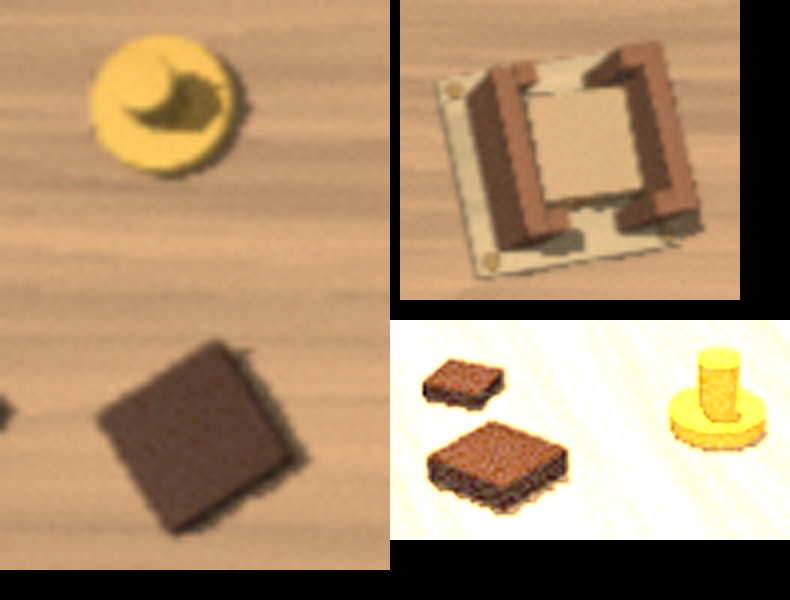

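View pics/z2.png

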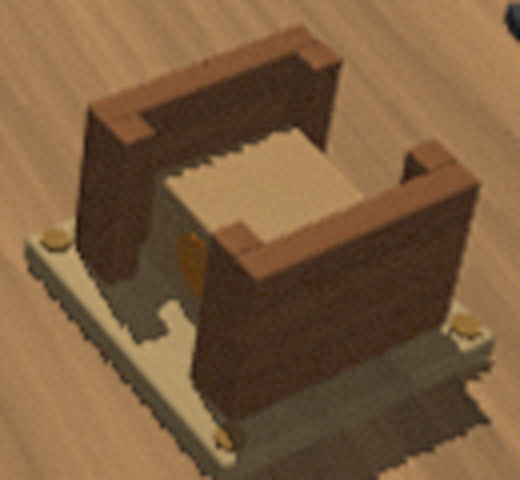

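```bash
cat > h.py <<'E'
import cv2,numpy as np
from rig import imaging
def cam(n):
    m=imaging.camera_model(n);K=np.array(m["intrinsics"]);R=cv2.Rodrigues(np.array(m["rvec"]))[0];t=np.array(m["tvec"]).reshape(3)
    return K,R,t
def ray(n,uv,z):
    K,R,t=cam(n);uv=np.atleast_2d(np.array(uv,float));C=-R.T@t
    d=(R.T@np.linalg.inv(K)@np.c_[uv,np.ones(len(uv))].T).T
    return C+d*((z-C[2])/d[:,2])[:,None]
def comps(mask,amin=30):
    n,l,st,ce=cv2.connectedComponentsWithStats(mask.astype(np.uint8),connectivity=4)
    return [(l==i,st[i],ce[i]) for i in range(1,n) if st[i][4]>=amin]
def rectw(n,mask,z):
    c=max(cv2.findContours(mask.astype(np.uint8),cv2.RETR_EXTERNAL,cv2.CHAIN_APPROX_NONE)[0],key=len)[:,0]
    P=ray(n,c,z)[:,:2]*1000
    r=cv2.minAreaRect(P.astype(np.float32)); return r,P
E
python3 - <<'E'
from h import *
ims={n:cv2.imread(f"pics/{n}0.png") for n in("top","side")}
t=ims["top"];s=ims["side"]
print("top spacer",[t[y,182].tolist() for y in range(215,252,2)])
print("wall",[t[y,x].tolist() for x,y in((490/4+260,110/4+165),(521/4+260,100/4+165),(658/4+260,80/4+165),(680/4+260,150/4+165),(660/4+260,150/4+165)) for x,y in[(int(x),int(y))]])
h=cv2.cvtColor(t,cv2.COLOR_BGR2HSV)
roi=np.zeros(t.shape[:2],bool);roi[150:260,130:220]=1
dark=(t[:,:,2]<75)&roi; V=np.zeros(dark.shape)
for m,st,ce in comps(dark): print("dark",st,ce,rectw("top",m,.016)[0])
y=(h[:,:,0]>17)&(h[:,:,0]<32)&(h[:,:,1]>150)&roi
for m,st,ce in comps(y): print("yel",st,ce)
hs=cv2.cvtColor(s,cv2.COLOR_BGR2HSV)
for m,st,ce in comps((hs[:,:,0]>17)&(hs[:,:,0]<32)&(hs[:,:,1]>200)&(hs[:,:,2]>120)): print("syel",st,ce)
# hand-read corners
print("base TL/BL z12",ray("top",[(369.2,185.5),(379.5,234.2)],.012))
print("side walltop far", [ray("side",[(330+u/4,260+v/4)],.078)[0] for u,v in((92,107),(303,27),(341,63),(261,277),(480,184))])
print("spacer top corners", ray("top",[(150+u/6,160+v/6) for u,v in((218,342),(98,415),(172,528),(292,455))],.016))
k=lambda u,v:(360+(u-400)/4,165+v/4)
print("walltop top", ray("top",[k(497,67),k(520,248),k(568,235),k(535,65),k(655,42),k(698,212)],.078))
E
```

```text
top spacer [[76, 105, 134], [74, 100, 129], [39, 51, 72], [34, 42, 61], [34, 44, 61], [31, 40, 59], [34, 41, 61], [31, 43, 62], [36, 45, 63], [31, 40, 62], [35, 44, 63], [35, 46, 63], [37, 47, 64], [35, 45, 63], [35, 45, 64], [32, 40, 56], [23, 30, 39], [71, 96, 121], [78, 106, 135]]
wall [[34, 46, 65], [47, 65, 88], [51, 74, 109], [52, 74, 109], [32, 47, 69]]
dark [167 217  34  32 624] [183.40224359 232.83173077] ((465.8587646484375, 239.0782470703125), (56.38449478149414, 56.094451904296875), 33.196128845214844)
dark [130 219  22  21 269] [139.81412639 228.99256506] ((473.7002868652344, 336.49639892578125), (37.431129455566406, 36.541500091552734), 47.700927734375)
yel [166 166  23  23 406] [176.83251232 177.03940887]
syel [302 148  10   4  35] [306.68571429 149.37142857]
syel [295 158  10   9  56] [298.91071429 161.98214286]
syel [312 158   6   9  33] [314.51515152 161.45454545]
base TL/BL z12 [[ 0.57820067 -0.17763009  0.012     ]
 [ 0.46673591 -0.1970614   0.012     ]]
side walltop far [array([ 0.48082732, -0.20928433,  0.078     ]), array([ 0.56948677, -0.19367682,  0.078     ]), array([ 0.57222908, -0.21512191,  0.078     ]), array([ 0.49719798, -0.29635392,  0.078     ]), array([ 0.5841094 , -0.28202622,  0.078     ])]
spacer top corners [[0.50109119 0.2343193  0.016     ]
 [0.47330129 0.2774107  0.016     ]
 [0.43171045 0.24788937 0.016     ]
 [0.45904669 0.2049883  0.016     ]]
walltop top [[ 0.57022156 -0.19461333  0.078     ]
 [ 0.47354531 -0.20285012  0.078     ]
 [ 0.48059036 -0.22809708  0.078     ]
 [ 0.57149802 -0.21479716  0.078     ]
 [ 0.58467421 -0.27912014  0.078     ]
 [ 0.49331708 -0.29647048  0.078     ]]
```

```bash
cat >> h.py <<'E'
K8=8
def up(im,x,y,w,h):
    M=np.array([[1/K8,0,x-0.5+0.5/K8],[0,1/K8,y-0.5+0.5/K8]])
    return cv2.warpAffine(im,M,(w*K8,h*K8),flags=cv2.INTER_CUBIC|cv2.WARP_INVERSE_MAP),lambda p:np.array(p,float)/K8+[x-0.5+0.5/K8,y-0.5+0.5/K8]
def blob(mask):
    mask=cv2.morphologyEx(mask.astype(np.uint8),cv2.MORPH_OPEN,np.ones((7,7)))
    return sorted([c[:,0] for c in cv2.findContours(mask,cv2.RETR_EXTERNAL,cv2.CHAIN_APPROX_NONE)[0]],key=lambda c:-cv2.contourArea(c))
E
python3 - <<'E'
from h import *
ims={n:cv2.imread(f"pics/{n}0.png") for n in("top","side")}
vis=[]
def show(im,cs):
    v=im.copy();cv2.drawContours(v,[c[:,None] for c in cs],-1,(0,255,0),1);vis.append(cv2.resize(v,(390,290)))
for n,roi,lo,hi in(("top",(158,210,50,48),48,95),("side",(226,158,52,34),50,110)):
    z,f=up(ims[n],*roi);g=cv2.GaussianBlur(z,(0,0),3).astype(int)
    m=(g[:,:,2]>lo)&(g[:,:,2]<hi)
    c=blob(m)[0];show(z,[c]);P=ray(n,f(c),.016)[:,:2]*1000
    print(n,"spacer",cv2.minAreaRect(P.astype(np.float32)))
for n,roi,rt,rr in(("top",(360,165,85,75),80,1.9),("side",(335,260,125,110),85,2.0)):
    z,f=up(ims[n],*roi);g=cv2.GaussianBlur(z,(0,0),3).astype(float)
    m=(g[:,:,2]>rt)&(g[:,:,2]/g[:,:,0]>rr)
    cs=blob(m)[:2];show(z,cs)
    for c in cs:
        P=ray(n,f(c),.078)[:,:2]*1000;r=cv2.minAreaRect(P.astype(np.float32));print(n,"wall",r)
    P=ray(n,f(np.vstack(cs)),.078)[:,:2]*1000;print(n,"both",cv2.minAreaRect(P.astype(np.float32)))
for n,roi in(("top",(158,158,40,40)),("side",(290,142,36,36))):
    z,f=up(ims[n],*roi);g=cv2.GaussianBlur(z,(0,0),2).astype(float)
    m=(g[:,:,2]/g[:,:,0]>2.3)
    c=blob(m)[0];show(z,[c])
    e=cv2.fitEllipse(c); print(n,"yellow",f(e[0]),np.array(e[1])/8,ray(n,f(e[0]),.010), "bbox",f(c.min(0)),f(c.max(0)))
vis=vis[:6]
A=np.vstack([np.hstack(vis[0:2]),np.hstack(vis[2:4])]);cv2.imwrite("pics/v1.png",np.clip(A*1.6,0,255).astype(np.uint8))
cv2.imwrite("pics/v2.png",np.hstack(vis[4:6]))
E
```

```text
top spacer ((465.7301025390625, 238.9397735595703), (59.94785690307617, 59.47256851196289), 33.67768859863281)
side spacer ((468.7557678222656, 237.11911010742188), (53.37892532348633, 68.30436706542969), 34.90532684326172)
top wall ((527.9222412109375, -210.97702026367188), (92.33751678466797, 28.226694107055664), 10.94581127166748)
top wall ((539.7484741210938, -277.52642822265625), (92.1561279296875, 23.368114471435547), 10.024872779846191)
top both ((533.7339477539062, -243.20645141601562), (92.30842590332031, 93.0680160522461), 10.05645751953125)
side wall ((538.711669921875, -276.700439453125), (94.0683822631836, 25.344913482666016), 9.835933685302734)
side wall ((524.566650390625, -209.4629669189453), (98.34505462646484, 25.999221801757812), 9.28458309173584)
side both ((530.658935546875, -243.3278350830078), (98.17182159423828, 94.477294921875), 10.228549003601074)
top yellow [176.80218315 177.01811028] [22.70731735 23.61772156] [[0.59462893 0.2618743  0.01      ]] bbox [165.0625 165.6875] [188.4375 188.3125]
side yellow [306.38569069 160.4798069 ] [23.75587273 26.22073746] [[0.59572956 0.26980057 0.01      ]] bbox [293.8125 145.8125] [318.9375 172.0625]
```

View pics/v1.png

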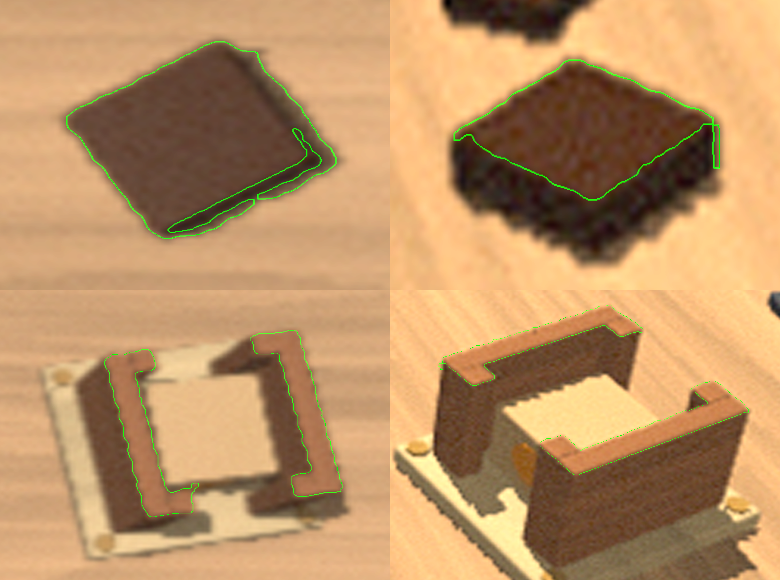

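View pics/v2.png

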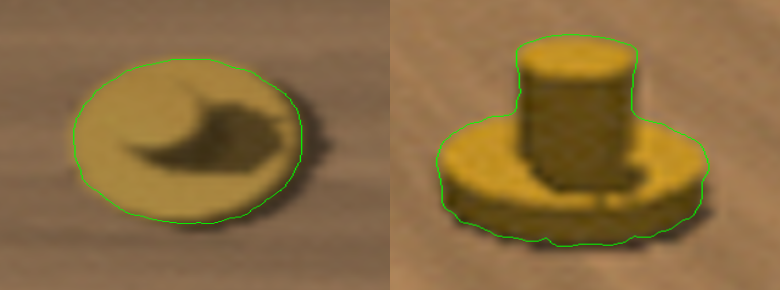

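```bash
python3 - <<'E'
from h import *
f=lambda X,Y:(226+(X-390+.5)/390*52-.5,158+(Y+.5)/290*34-.5)
P=ray("side",[f(455,133),f(593,199),f(713,120),f(574,60)],.016)*1000
print(P[:,:2].round(1),P.mean(0),[np.linalg.norm(P[i]-P[i-1]).round(1) for i in range(4)])
k=lambda u,v:(150+(u+.5)/6-.5,160+(v+.5)/6-.5)
Q=ray("top",[k(218,342),k(98,415),k(172,528),k(292,455)],.016)*1000
print(Q[:,:2].round(1),Q.mean(0),[np.linalg.norm(Q[i]-Q[i-1]).round(1) for i in range(4)])
for S in(P,Q):print([np.degrees(np.arctan2(*(S[i]-S[i-1])[1::-1]))%90 for i in range(4)])
for z,u,v in((.012,165.06,177),(.0,188.44,177)):print("y",z,ray("top",[(u,v)],z)*1000)
for z,u,v in((.012,176.8,165.69),(.0,176.8,188.31)):print("x",z,ray("top",[(u,v)],z)*1000)
g=lambda X,Y:(290+(X-390+.5)/390*36-.5,142+(Y+.5)/290*36-.5)
print("chim side",ray("side",[g(577,58)],.042)*1000,ray("side",[g(573.5,160)],.012)*1000)
print("chim top",ray("top",[k(135,83)],.042)*1000)
E
```

```text
[[430.  250.8]
 [457.4 208.8]
 [499.3 235.9]
 [470.9 277. ]] [464.40131345 243.1448139   16.        ] [np.float64(48.7), np.float64(50.2), np.float64(50.0), np.float64(50.0)]
[[502.  235.3]
 [474.2 278.4]
 [432.6 248.9]
 [460.  206. ]] [467.20995581 242.12196868  16.        ] [np.float64(51.3), np.float64(51.3), np.float64(51.0), np.float64(50.9)]
[np.float64(32.591031055087285), np.float64(33.11011548312098), np.float64(32.915679614087026), np.float64(34.628681877880155)]
[np.float64(34.90273759036579), np.float64(32.82625936450803), np.float64(35.36965771812672), np.float64(32.51288026819014)]
y 0.012 [[593.89174975 288.1739384   12.        ]]
y 0.0 [[597.5843075  237.45148877   0.        ]]
x 0.012 [[620.92046307 262.77771267  12.        ]]
x 0.0 [[570.47862455 262.96706278   0.        ]]
chim side [[592.97234747 262.84284297  42.        ]] [[592.99666521 262.06485919  12.        ]]
chim top [[594.22814842 264.79243852  42.        ]]
```

Measured so far:

| Part | Position (m) | Angle | Check against given size |
|---|---|---|---|
| Spacer | (0.466, 0.2425) | 33.5° | side 51 mm (given 54) |
| Jig | (0.533, −0.2435) | 10° | walls 92 × 93 mm (given 92) |
| Roof | (0.594, 0.263) | – | – |

The small plates are about 36 mm, so the chosen spacer is the largest. I'll pick it now.

```bash
cat >> h.py <<'E'
def q(deg):
    a=np.radians(deg)/2; return [0,float(np.cos(a)),float(np.sin(a)),0]
E
python3 - <<'E'
from h import *
from rig import ctrl
P=[.466,.2425]
for a in(33.5,-146.5):
    print(a,ctrl.ik(P+[.1],q(a)),ctrl.ik([.533,-.2435,.1],q(a-23.5)))
ctrl.set_gripper(.072)
ctrl.goto(P+[.10],q(33.5))
ctrl.movel(P+[.001],.12)
print(ctrl.current_tool_pos(),ctrl.current_ft_force())
ctrl.set_gripper(.0,40)
print("w",ctrl.current_width(),ctrl.current_ft_force())
ctrl.movel(P+[.10],.15); ctrl.wait(.2)
print("w",ctrl.current_width(),ctrl.current_ft_force(),ctrl.current_time())
for n in("top","side"): cv2.imwrite(f"pics/{n}1.png",imaging.camera(n)[:,:,::-1])
a=cv2.imread("pics/top1.png")[130:330,90:290];b=cv2.imread("pics/side1.png")[30:230,150:350]
cv2.imwrite("pics/p1.png",cv2.resize(np.hstack([a,b]),(800,400)))
E
```

```text
33.5 [ 0.33925605  0.40955447 -0.43927942  0.72196244  0.          1.32536708] [-0.5544667   0.50662739 -0.27409305  0.79007589  0.          0.8417967 ]
-146.5 [ 0.33925605  0.40955447 -0.43927942  0.72196244  0.         -1.81622558] [-0.5544667   0.50662739 -0.27409305  0.79007589  0.         -2.29979595]
[0.46651046 0.24283583 0.00156177] [0.53696374 0.42639371 0.47419547]
w 0.05300680010292928 [-0.82360447  0.24066464  5.75290829]
w 0.05251894254056486 [-0.61867505 -0.26045241 -0.35282343] 4.25
```

View pics/p1.png

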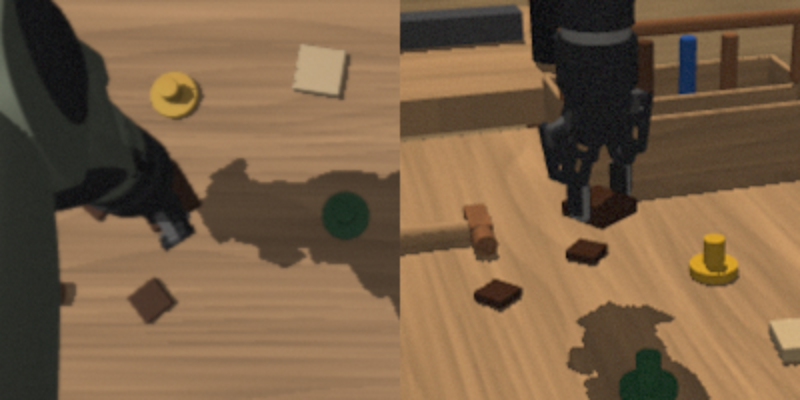

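The right half of the picture (side view) shows the spacer held between the fingers, level, at about full-image pixel (300,132). The width of 52.5 mm fits the large plate. I'll carry it over the jig.

```bash
python3 - <<'E'
from h import *
from rig import ctrl
ctrl.goto([.466,.2425,.17],q(33.5))
ctrl.goto([.533,-.2435,.17],q(10))
ctrl.wait(.3)
print("w",ctrl.current_width(),ctrl.current_tool_pos(),ctrl.current_ft_force(),ctrl.current_time())
for n in("top","side"): cv2.imwrite(f"pics/{n}2.png",imaging.camera(n)[:,:,::-1])
a=cv2.imread("pics/top2.png")[110:260,340:490];b=cv2.imread("pics/side2.png")[190:390,310:510]
cv2.imwrite("pics/p2.png",np.clip(1.6*np.hstack([cv2.resize(a,(400,400)),cv2.resize(b,(400,400))]),0,255).astype(np.uint8))
E
```

```text
w 0.05318139608865135 [ 0.5332392  -0.24283648  0.17007004] [ 0.15868483  0.51344265 -0.46379402] 6.8167
```

View pics/p2.png

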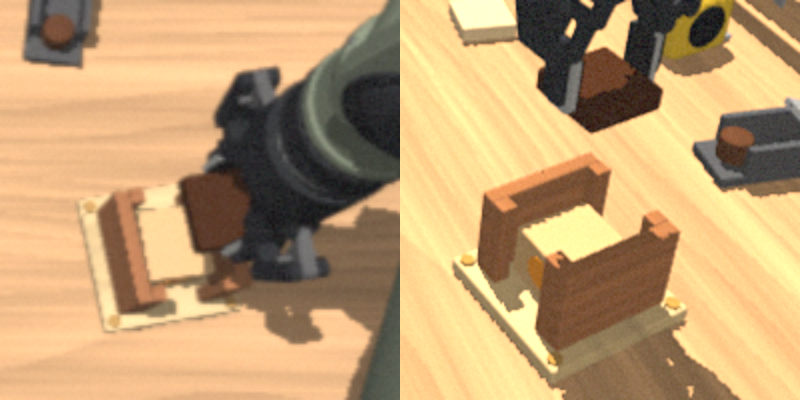

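```bash
python3 - <<'E'
from h import *
b=cv2.imread("pics/side2.png")[205:265,370:450]
cv2.imwrite("pics/p3.png",np.clip(2.5*cv2.resize(b,(800,600),interpolation=cv2.INTER_CUBIC).astype(float),0,255).astype(np.uint8))
E
```

```text
(no output)
```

View pics/p3.png

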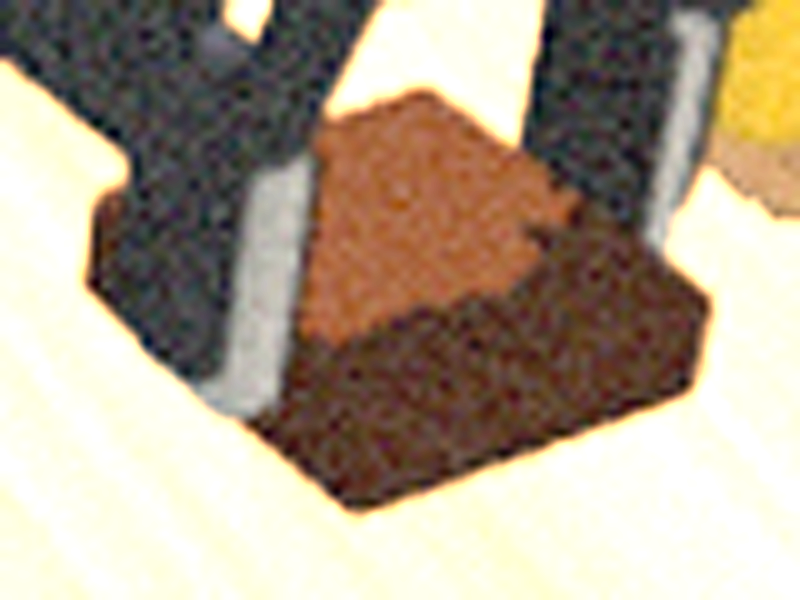

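```bash
python3 - <<'E'
from h import *
f=lambda u,v:(370+(u+.5)/10-.5,205+(v+.5)/10-.5)
B=ray("side",[f(357,512),f(692,388),f(88,285)],.1685)*1000
T=ray("side",[f(425,90),f(712,305)],.1845)*1000
print(B.round(1),T.round(1))
print(np.linalg.norm(B[0]-B[1]),np.linalg.norm(B[0]-B[2]),np.degrees(np.arctan2(*(B[1]-B[0])[1::-1])),np.degrees(np.arctan2(*(B[2]-B[0])[1::-1])))
print("centre diag",(B[1]+B[2])/2,(B[0]+T[0])/2)
E
```

```text
[[ 511.5 -270.5  168.5]
 [ 562.5 -261.4  168.5]
 [ 502.4 -219.6  168.5]] [[ 550.3 -214.3  184.5]
 [ 559.3 -265.7  184.5]]
51.752691300419784 51.67087439121581 10.110844216210124 100.17261089376862
centre diag [ 532.44686206 -240.53310147  168.5       ] [ 530.92529312 -242.40930642  176.5       ]
```

The spacer's yaw is right at 10.1°, but it sits about 1.5 mm toward +y in the grip. I'll shift for that, lower it, release it and look.

```bash
python3 - <<'E'
from h import *
from rig import ctrl
P=[.533,-.2453]
ctrl.movel(P+[.12],.15)
ctrl.movel(P+[.060],.06)
print(ctrl.current_ft_force(),ctrl.current_tool_pos())
ctrl.movel(P+[.0535],.03)
ctrl.wait(.2)
print(ctrl.current_ft_force(),ctrl.current_tool_pos())
ctrl.set_gripper(.064)
print(ctrl.current_width(),ctrl.current_ft_force())
ctrl.movel(P+[.17],.12)
ctrl.goto([.50,-.02,.2],q(10))
for n in("top","side"): cv2.imwrite(f"pics/{n}3.png",imaging.camera(n)[:,:,::-1])
print(ctrl.current_time())
a=up(cv2.imread("pics/top3.png"),360,165,80,75)[0];b=up(cv2.imread("pics/side3.png"),335,255,125,117)[0]
cv2.imwrite("pics/p4.png",np.clip(1.8*np.hstack([cv2.resize(a,(400,375)),cv2.resize(b,(400,375))]).astype(float),0,255).astype(np.uint8))
E
```

```text
[-0.15549247 -0.62864588 -0.76970086] [ 0.53335366 -0.24550029  0.0604101 ]
[-1.37545488 -0.01746097  6.38911369] [ 0.5335884  -0.24565729  0.05415364]
0.06379045963754598 [-0.57451539  0.61865009 -0.63358693]
11.5333
```

View pics/p4.png

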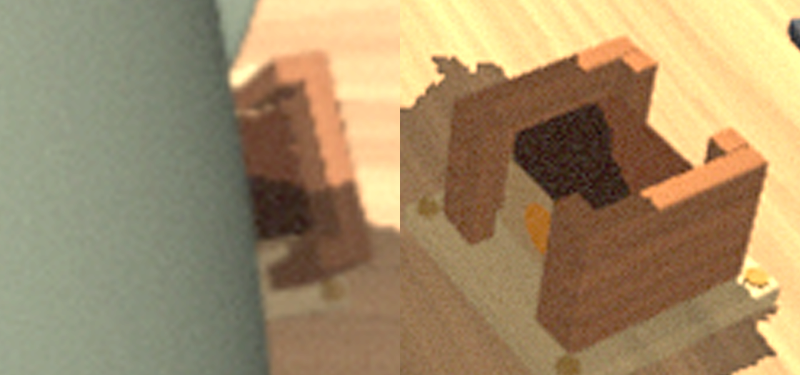

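In the side view the spacer lies flat on the body in the pocket, with its dark top near (375,300) in the full image. The arm hides the top view, so I'll move over the roof and look again.

```bash
python3 - <<'E'
from h import *
from rig import ctrl
ctrl.set_gripper(.05)
print(ctrl.ik([.594,.263,.12],q(33)),ctrl.ik([.533,-.2435,.12],q(10)))
ctrl.goto([.594,.263,.12],q(33))
for n in("top","side"): cv2.imwrite(f"pics/{n}4.png",imaging.camera(n)[:,:,::-1])
print(ctrl.current_time(),ctrl.current_tool_pos())
a=up(cv2.imread("pics/top4.png"),372,170,70,65)[0];b=up(cv2.imread("pics/side4.png"),345,262,100,93)[0]
cv2.imwrite("pics/p5.png",np.clip(2*np.hstack([cv2.resize(a,(400,371)),cv2.resize(b,(400,372))[:371]]).astype(float),0,255).astype(np.uint8))
E
```

```text
[ 0.30327669  0.59311871 -0.06248936  0.91518826  0.          1.29811436] [-0.5544667   0.48503453 -0.25199065  0.83377115  0.          0.8417967 ]
13.1 [0.59456447 0.26142559 0.12081995]
```

View pics/p5.png

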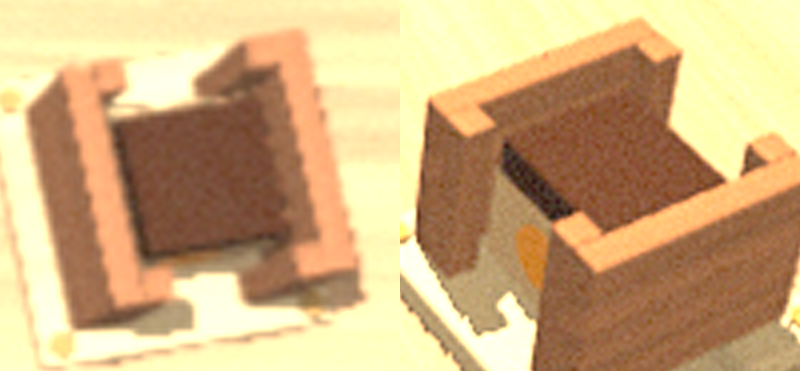

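View pics/side4.png

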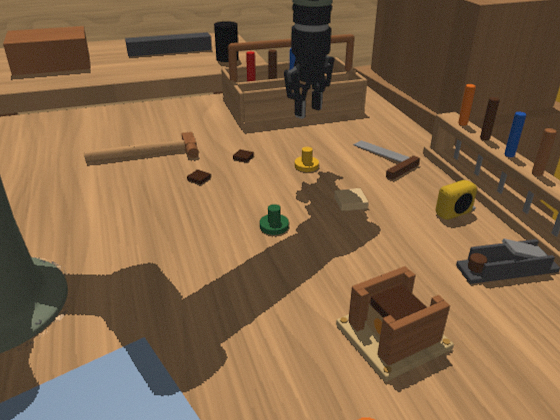

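```bash
python3 - <<'E'
from h import *
k=400/70; f=lambda u,v:(372+(u+.5)/k-.5,170+(v+.5)/k-.5)
S=ray("top",[f(120,122),f(148,250),f(290,235)],.068)*1000
W=ray("top",[f(68,68),f(300,30),f(358,270)],.078)*1000
print(S[:,:2].round(1),"sp c",(S[0]+S[2])/2,"len",[np.linalg.norm(S[i]-S[1]) for i in(0,2)]);print(W[:,:2].round(1),"jig c",(W[0]+W[2])/2)
k2=4; g=lambda u,v:(345+(u-400+.5)/k2-.5,262+(v+.5)/k2-.5)
S=ray("side",[g(503,143),g(641,103),g(725,183)],.068)*1000
W=ray("side",[g(430,98),g(642,18),g(806,174),g(593,271)],.078)*1000
print(S[:,:2].round(1),W[:,:2].round(1),(W[0]+W[2])/2,(W[1]+W[3])/2)
# body/spacer y-edges in jig frame
R=np.array([[np.cos(np.radians(10)),np.sin(np.radians(10))],[-np.sin(np.radians(10)),np.cos(np.radians(10))]])
print((S[:,:2]-(W.mean(0))[:2])@R.T)
E
```

```text
[[ 552.8 -214.3]
 [ 504.3 -222.6]
 [ 510.4 -275.5]] sp c [ 531.59199382 -244.9215421    68.        ] len [np.float64(49.18593931930615), np.float64(53.22561638923351)]
[[ 570.8 -193. ]
 [ 586.1 -279.9]
 [ 495.8 -296.1]] jig c [ 533.27535463 -244.54465717   78.        ]
[[ 499.5 -225.8]
 [ 553.5 -222.3]
 [ 560.2 -265.8]] [[ 480.2 -207.8]
 [ 569.3 -192.2]
 [ 580.2 -279.1]
 [ 494.3 -295.6]] [ 530.24373813 -243.41447833   78.        ] [ 531.83882687 -243.89956078   78.        ]
[[-27.9118519   23.06459019]
 [ 25.85466319  17.08031428]
 [ 24.89567597 -26.83389686]]
```

The spacer sits within about 1.5 mm of the pocket centre in both views and is square, so it stays as it is. Now I'll pick the yellow roof by its chimney.

```bash
python3 - <<'E'
from h import *
from rig import ctrl
P=[.594,.263]
ctrl.movel(P+[.06],.12); ctrl.movel(P+[.018],.06)
print(ctrl.current_tool_pos(),ctrl.current_ft_force())
ctrl.set_gripper(.0,40)
print("w",ctrl.current_width(),ctrl.current_ft_force())
ctrl.movel(P+[.19],.15)
ctrl.goto([.5325,-.2445,.19],q(10)); ctrl.wait(.3)
print("w",ctrl.current_width(),ctrl.current_tool_pos(),ctrl.current_ft_force(),ctrl.current_time())
for n in("top","side"): cv2.imwrite(f"pics/{n}5.png",imaging.camera(n)[:,:,::-1])
b=up(cv2.imread("pics/side5.png"),360,200,100,75)[0]
cv2.imwrite("pics/p6.png",np.clip(1.8*b.astype(float),0,255).astype(np.uint8))
E
```

```text
[0.59420893 0.26307752 0.01813499] [ 1.42813034 -0.01626492  0.64520155]
w 0.02240934143955371 [0.36497513 0.21870263 3.13178131]
w 0.02272359747700278 [ 0.53276914 -0.24396002  0.18997664] [ 0.22924361 -0.13671591 -0.38900442] 18.4083
```

View pics/p6.png

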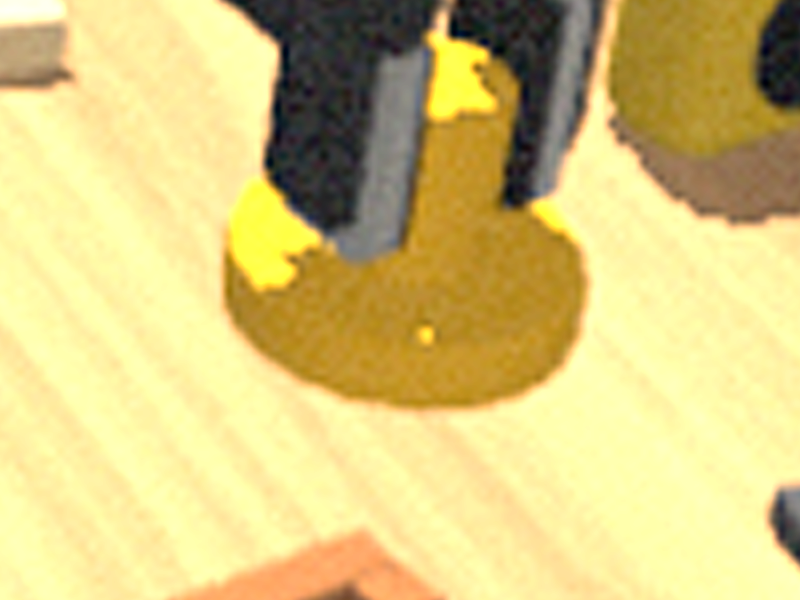

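```bash
python3 - <<'E'
from h import *
f=lambda u,v:(360+(u+.5)/8-.5,200+(v+.5)/8-.5)
A=ray("side",[f(421,408)],.172)[0]
K,R,t=cam("side");C=-R.T@t
d=(A-C)[:2];d/=np.linalg.norm(d)
c=A[:2]+.027*d
print("c from front",c)
uv=K@(R@np.r_[c,.178]+t);uv/=uv[2];print("proj mid u",uv[:2],"seen",f(406,0)[0], "mm/px",np.linalg.norm(A-C)/528*1000)
E
```

```text
c from front [ 0.53738165 -0.24620527]
proj mid u [415.23466207 233.67122415] seen 410.3125 mm/px 1.2064038278799072
```

From the side view, corrected with the disc's left and right edges, the held disc is centred within about 1 mm of the TCP. I'll lower it and release.

```bash
python3 - <<'E'
from h import *
from rig import ctrl
P=[.5325,-.2450]
ctrl.movel(P+[.11],.12); ctrl.movel(P+[.092],.05)
print(ctrl.current_ft_force(),ctrl.current_tool_pos())
ctrl.movel(P+[.0863],.03); ctrl.wait(.2)
print(ctrl.current_ft_force(),ctrl.current_tool_pos())
ctrl.set_gripper(.05)
print(ctrl.current_width(),ctrl.current_ft_force())
ctrl.movel(P+[.19],.12)
ctrl.goto([.45,.15,.25],q(33)); ctrl.wait(.2)
for n in("top","side"): cv2.imwrite(f"pics/{n}6.png",imaging.camera(n)[:,:,::-1])
print(ctrl.current_time())
a=up(cv2.imread("pics/top6.png"),372,170,70,65)[0];b=up(cv2.imread("pics/side6.png"),345,262,100,93)[0]
cv2.imwrite("pics/p7.png",np.clip(1.8*np.hstack([cv2.resize(a,(400,371)),cv2.resize(b,(400,372))[:371]]).astype(float),0,255).astype(np.uint8))
E
```

```text
[-0.06461027 -0.66561142 -0.86950539] [ 0.53224754 -0.24481103  0.09161945]
[ 1.33667261 -1.51631677  1.97954882] [ 0.533041   -0.24533539  0.08670253]
0.04987224510783533 [-0.28969965  0.0083884  -0.15833824]
23.575
```

View pics/p7.png

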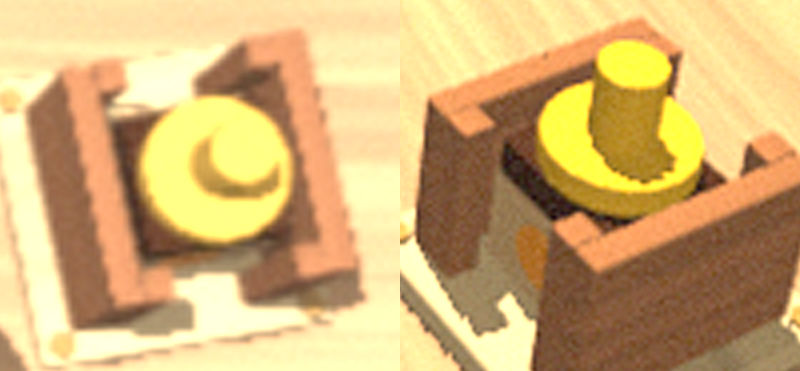

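View pics/top6.png

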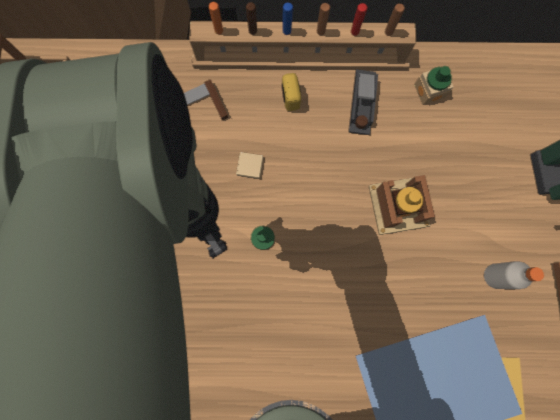

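Both views show the roof on the spacer with its chimney up. I'll measure its centre at the height of the disc's top (80 mm).

```bash
python3 - <<'E'
from h import *
z,f=up(cv2.imread("pics/top6.png"),372,170,70,65);g=cv2.GaussianBlur(z,(0,0),2).astype(float)
m=g[:,:,2]/g[:,:,0]>2.9
c=blob(m)[0]; e=cv2.fitEllipse(c);print(e,f(c.min(0)),f(c.max(0)))
u0,v0=f(c.min(0));u1,v1=f(c.max(0));um,vm=(u0+u1)/2,(v0+v1)/2
# left edge / bottom edge at z .068..080
for zz in(.068,.080):
  print(zz,[ray("top",[p],zz)[0,:2]*1000 for p in((u0,vm),(u1,vm),(um,v0),(um,v1))])
k=400/70; h=lambda u,v:(372+(u+.5)/k-.5,170+(v+.5)/k-.5)
print("chimney top",ray("top",[h(246,153)],.110)*1000)
k2=4; s=lambda u,v:(345+(u-400+.5)/k2-.5,262+(v+.5)/k2-.5)
print("chim side",ray("side",[s(633,64)],.110)*1000)
# disc side view: left/right extremes
print("disc side top",ray("side",[s(621,146)],.080)*1000)
E
```

```text
Traceback (most recent call last):
IndexError: list index out of range
```

```bash
python3 - <<'E'
from h import *
z,f=up(cv2.imread("pics/top6.png"),372,170,70,65);g=cv2.cvtColor(cv2.GaussianBlur(z,(0,0),2),cv2.COLOR_BGR2HSV)
print(g[int(120/400*560),int(165/400*560)],cv2.cvtColor(z,cv2.COLOR_BGR2HSV)[180,240])
m=(g[:,:,0]>17)&(g[:,:,0]<32)&(g[:,:,1]>165)&(g[:,:,2]>70)
c=blob(m)[0]
u0,v0=f(c.min(0));u1,v1=f(c.max(0));um,vm=(u0+u1)/2,(v0+v1)/2
print(u0,u1,v0,v1)
for zz in(.068,.080):
  print(zz,[(ray("top",[p],zz)[0,:2]*1000).round(1) for p in((u0,vm),(u1,vm),(um,v0),(um,v1))])
k=400/70; h=lambda u,v:(372+(u+.5)/k-.5,170+(v+.5)/k-.5)
print("chimney top",ray("top",[h(246,153)],.110)*1000)
k2=4; s=lambda u,v:(345+(u-400+.5)/k2-.5,262+(v+.5)/k2-.5)
print("chim side",ray("side",[s(633,64)],.110)*1000)
print("disc side top",ray("side",[s(621,142)],.080)*1000)
E
```

```text
[ 19 164 171] [ 19 162 208]Traceback (most recent call last):
  File "<stdin>", line 5, in <module>
IndexError: list index out of range
```

```bash
python3 - <<'E'
from h import *
z,f=up(cv2.imread("pics/top6.png"),372,170,70,65);g=cv2.cvtColor(cv2.GaussianBlur(z,(0,0),2),cv2.COLOR_BGR2HSV)
b=cv2.GaussianBlur(z,(0,0),2).astype(float)
m=(g[:,:,0]>16)&(g[:,:,0]<32)&(b[:,:,2]/b[:,:,0]>2.2)
c=blob(m)[0]
u0,v0=f(c.min(0));u1,v1=f(c.max(0));um,vm=(u0+u1)/2,(v0+v1)/2
print(u0,u1,v0,v1)
for zz in(.068,.080):
  print(zz,[(ray("top",[p],zz)[0,:2]*1000).round(1) for p in((u0,vm),(u1,vm),(um,v0),(um,v1))])
k=400/70; h=lambda u,v:(372+(u+.5)/k-.5,170+(v+.5)/k-.5)
print("chimney top",ray("top",[h(246,153)],.110)*1000)
k2=4; s=lambda u,v:(345+(u-400+.5)/k2-.5,262+(v+.5)/k2-.5)
print("chim side",ray("side",[s(633,64)],.110)*1000)
print("disc side top",ray("side",[s(621,142)],.080)*1000)
E
```

```text
395.4375 422.8125 185.9375 213.1875
0.068 [array([ 534. , -219.6]), array([ 534.5, -277.9]), array([ 564.1, -250.2]), array([ 504.8, -247.3])]
0.08 [array([ 531.4, -216.1]), array([ 532. , -273.5]), array([ 561.1, -246.2]), array([ 502.7, -243.4])]
chimney top [[ 532.00116552 -246.48067855  110.        ]]
chim side [[ 531.12778062 -245.60640269  110.        ]]
disc side top [[ 529.42889957 -248.87435063   80.        ]]
```

The roof's centre measures about (0.532, −0.246) and the spacer's about (0.532, −0.245), so the offset is 1–2 mm. That is close to the measuring error, so I'll hand the job in.

```bash
python3 - <<'E'
from rig import ctrl
print(ctrl.current_time(),ctrl.current_ft_force()); print(ctrl.close_job())
E
```

```text
23.575 [-0.05962022  0.0236419  -0.05958566]
the job is handed in; nothing more can be done
None
```

I laid the large walnut spacer flat on the body in the jig pocket, set the yellow roof on it with its chimney up, and handed the job in at 23.6 s. The arm was clear of everything, with the force reading near zero, and I touched neither the body in the pocket nor the other job's parts.

- **Spacer:** it sat about 1–1.7 mm from the pocket centre along x. Its yaw was 10.1° in the grip, just before lowering, against 10.0° for the jig. I did not re-measure the yaw after release, but it looked square in both views.
- **Roof:** its centre measured about 1–2 mm from the spacer's and about 2 mm from the pocket's, mostly toward −y. That is near the limit of the cameras, so I left it.
- **Disagreements:** the two cameras differed by 1–3 mm on several points. One rough side-view reading put the roof about 4–5 mm from the spacer. I set it aside because the chimney readings from both views and the top-view disc edges agreed with each other.

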